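Push a ring in to the gauge's stop pin

ROBOT

A 6-joint arm with a two-finger parallel gripper is mounted at the origin on the work surface. World frame = base frame: x ahead of the robot, y to its left, z up, the work surface at z = 0. Lengths are in m, angles in rad, forces in N, time in s.
With the tool pointing down it reaches from about 0.275 to 1 m from the base axis. Payload 8.4 kg.
Tool frame: the origin (TCP) lies at the very end of the fingers, on their centre line; the grasp point (between the pads) lies grasp_offset behind it (grasp_offset is the distance from the TCP to the grasp point, in m); z points along the fingers, y is the line along which they close (so a half turn about z gives the same grasp; the last joint's range is limited). The gripper opens to 85 mm and grips with 20 to 120 N. Pads are 22 mm wide; open, the fingers measure 114 mm over their backs; the gripper's body (76 mm by 85 mm) begins 54 mm behind the grasp point. The pads swing forward as they close: fully open they stand 13 mm farther back than shut.
Start: joints at [1.292, 0.353, 1.633, -0, 1.155, -0.002], TCP at [0.171, 0.601, 0.231] pointing down, gripper open.
Joint ranges: [-2.63, 2.63], [-0.92, 2.1], [0.06, 2.66], [-1.3, 4.44], [0, 2.69], [-3.02, 3.02]. Speed limits (rad/s): [2.22, 2.22, 2.79, 3.14, 3.14, 3.14].

INTERFACE

Orientations are given as a 3x3 rotation matrix whose columns are the frame's x, y, z axes.
In Python, from rig import state, get_image, camera_model, job_done, masks_of, grasp_offset gives the robot as it stands.
- The arm moves only by the tool send_rows, never from a script. Its argument "moves" is a list of rows, each an object of numbers: "rx", "ry", "rz": the turn, a rotation vector about the world's x, y, z scaled (see below); "tx", "ty", "tz": the shift along the world's x, y, z scaled (see below); "grip": the opening in per cent of the stroke, from 0 (shut) to 100 (fully open). A call has 1 to 8 rows; each row is the pose to reach, as a shift and turn from the pose commanded when the call began; what a row does not reach only later rows make up. The controller multiplies each number of a shift by 500 mm and each number of a turn by 60 degrees. A row lasts 1/10 s, in which the tool goes at most 50 mm and 8.59 degrees, less where a joint would pass 70% of its speed; a pose out of reach is approached as far as the arm can. A call with a number of a shift or a turn outside -1 to 1 is refused whole. A call with a gripper value outside its range is refused whole. The fingers move at their own pace and stop on an object; "grip_force" is the grip in N (left out, the last holds). Time passes only in rows, so rows that repeat a pose let the fingers close. It gives the time, the measured TCP pose, the force, the opening and the grip force at its end, in the units of the state.
- state(): the state, without advancing time (a new reading comes with each control period).
- get_image(name): name is "scene" or "side" or "wrist"; returns the picture (480x640x3 uint8, red, green, blue); there is no depth.
- camera_model(name): a dict with "fx", "fy", "cx", "cy" (pixels), "rvec" (rotation vector, rad) and "tvec" (3), from world to camera coordinates, as OpenCV has them. Camera axes: x right, y down, z forward; pixel columns grow to the right and rows downward; lengths in m; the calibration is good to about 2 mm. A picture is of the moment at which its call begins: read the wrist's pose just before it. camera_model takes no time and is no camera call; for the wrist camera it gives the pose at the moment of the call.
- job_done(): hands the job in; it is judged then, once.
Trained networks look in the newest picture that a camera, given by its name, has taken for a name from the list of things; names that differ only in an ending like _2 or _b are one class to them, and where a whole thing is asked for, a point or a joint stands for the part that bears it (a point fixed in the world has none). Each returns a list of dicts, best first, with "score" (0 to 1); they miss things now and then, are a little off and sometimes report something else, mostly with a low value. They report only what shows in the picture. A call takes as long as a camera call.
- masks_of(camera, name): "pixels" (480x640 bool, what is visible of it) and "pixel" ([column, row] in pixels, amid what is visible of it).
The state is a dict: "time": time; "joints": joint angles; "dq": joint speeds; "joint_torque": joint torques, N m; "ee_pos": TCP position; "ee_rot": TCP orientation; "wrist_force": force on the tool from outside, world axes, zero at the start; "torque": the same for the moment, N m; "grip_width": finger opening in m; "finger_force": force on a finger pad.
Only numpy, scipy, OpenCV 4.12 (cv2) and the standard library are available. Lean on these libraries where they do the work, as an engineer would, in place of code of your own. Each camera call takes 0.05 s, during which the arm holds its last target. There are 200 camera calls.

TASK

Two sprung slides on the ring gauge each carry a ring. With the fingertips, push the slide that carries the black ring all the way in to its end stop, then let go so that it springs back and is caught by its stop pin half-way, under the measuring foot. Pick nothing up, leave the slide with the brass ring where it is, keep both rings seated, and do not disturb the other things on the table.

Things in the scene. Friction and masses are not known exactly. Their poses are not given: they have to be found in the camera images.
- gauge: twin-lane ring gauge, fixed: dark steel bed 310 x 225 x 14 mm running away from the robot, two slides 104 mm apart; columns with dials at its far end, up to 220 mm high. Origin on the table midway between the push plates' rear faces as found; x = push direction, y = to the left lane (+y side), z up. A measuring foot hangs over each lane 180 mm ahead, 41 mm above the table, clear of the rings
- left_push (a point): centre of the left lane's push-plate rear face (the face towards the robot). The plate is red, upright, 38 mm wide, 12 mm thick, from 15 to 75 mm above the table; this point is 50 mm above the table. Axes: x = direction to push (square into the face), y = along the plate to its left, z = up. Nothing stands behind the plate.
- left_nest (a point): centre of the left slide's ring seat, 25 mm above the table, 150 mm ahead of its push plate's rear face; a steel spigot 29 mm across and 5 mm high holds the ring here
- left_slide (a joint): how far the left slide is pushed in, m: 0 out (as found), 0.030 held by its stop pin, 0.058 hard against the end stop. A spring pushes it back out: about 5 N at 0, 11 N at the end stop. Friction is small, 28 N s/m damping adds a few newtons while moving; slide about 0.45 kg
- left_pin (a joint): drop of the left stop pin, m: 0 riding on the slide's brass catch strip, 0.007 dropped. 8 mm steel pin with brass head, sprung down in a black bracket on the outer side of the lane, 92 mm ahead of the push plate, top 69 mm above the table. Once the slide passes 0.030 the strip clears the pin, it drops, and the returning slide is caught at 0.030
- right_push (a point): centre of the right lane's push-plate rear face (the face towards the robot). The plate is red, upright, 38 mm wide, 12 mm thick, from 15 to 75 mm above the table; this point is 50 mm above the table. Axes: x = direction to push (square into the face), y = along the plate to its left, z = up. Nothing stands behind the plate.
- right_nest (a point): centre of the right slide's ring seat, 25 mm above the table, 150 mm ahead of its push plate's rear face; a steel spigot 29 mm across and 5 mm high holds the ring here
- right_slide (a joint): how far the right slide is pushed in, m: 0 out (as found), 0.030 held by its stop pin, 0.058 hard against the end stop. A spring pushes it back out: about 5 N at 0, 11 N at the end stop. Friction is small, 28 N s/m damping adds a few newtons while moving; slide about 0.45 kg
- right_pin (a joint): drop of the right stop pin, m: 0 riding on the slide's brass catch strip, 0.007 dropped. 8 mm steel pin with brass head, sprung down in a black bracket on the outer side of the lane, 92 mm ahead of the push plate, top 69 mm above the table. Once the slide passes 0.030 the strip clears the pin, it drops, and the returning slide is caught at 0.030
- black_ring_mid (a point): centre, half-way up, of the black steel ring: 44 mm outside, 32 mm inside, 8 mm high, 45 g, loose on the spigot of one of the slides (either lane)
- brass_ring_mid (a point): centre of the yellow brass ring of the same size, on the spigot of the other slide
- weight: bystander: brass knob weight, 38 mm across, 55 mm high, origin under its centre
- oil_bottle: bystander: small amber bottle, 44 mm across, 100 mm high, origin under its centre
- driver: bystander: screwdriver with red handle lying on the table, 160 mm long
- block: bystander: steel gauge block 35 x 30 x 50 mm high, origin under its centre
- spare_ring: bystander: steel ring 60 mm across, 10 mm high, lying flat
- cup: bystander: blue mug, 76 mm across, 90 mm high

How it is judged:
On the way:
1. the slide with the black ring is pushed all the way in (52 mm or more of 58 mm) (((distance between black_ring_mid and left_nest below 0.008 m and value of joint left_slide above 0.052 m) or (distance between black_ring_mid and right_nest below 0.008 m and value of joint right_slide above 0.052 m))), for 0.05 s.
At the end, for the whole second after the job is handed in: The slide carrying the black ring rests against its dropped stop pin (27 to 33 mm in, not moving), the other slide is fully out (within 3 mm), and both rings are on their spigots (centre within 8 mm of the seat point, which lies 4 mm below it) (((distance between black_ring_mid and left_nest below 0.008 m and distance between brass_ring_mid and right_nest below 0.008 m and value of joint left_slide between 0.027 and 0.033 m and value of joint left_pin above 0.005 m and value of joint right_slide below 0.003 m and velocity of joint left_slide between -0.005 and 0.005 m/s) or (distance between black_ring_mid and right_nest below 0.008 m and distance between brass_ring_mid and left_nest below 0.008 m and value of joint right_slide between 0.027 and 0.033 m and value of joint right_pin above 0.005 m and value of joint left_slide below 0.003 m and velocity of joint right_slide between -0.005 and 0.005 m/s))); the robot touches nothing.
It fails at once if the slide with the brass ring is pushed in by more than 8 mm ((distance between brass_ring_mid and left_nest below 0.008 m and value of joint left_slide above 0.008 m) or (distance between brass_ring_mid and right_nest below 0.008 m and value of joint right_slide above 0.008 m)).
It fails at once if a ring is lifted off its seat (height (world z) of any of black_ring_mid, brass_ring_mid above 0.037 m).
It fails at once if another thing on the table is moved by more than 15 mm (distance of any of weight, oil_bottle, driver, block, spare_ring, cup from where it was at the start of the episode above 0.015 m).
It also fails if it takes over 38 s, if anything falls off the work surface, if the arm or the gripper's body presses on something with over 40 N, if the wrist force passes 120 N, or if a joint passes its speed limit or range.

## Working session

There is one attempt and no reset: what is moved stays moved. The work goes in short steps, Python scripts to look and compute and a tool call to move; the robot and the scene stay as the last step left them, time stands still between calls to the robot, and variables do not carry over. Pictures are saved under pics/ and viewed, at most 10 in all, crops included, and the job is handed in when it is done.

Besides the shell and the picture viewer there is one more tool, called after ">>>" as name(argument=value, ...) on one line, values as JSON. send_rows: Moves the arm, as the interface text tells. Shifts and turns lie within -1 to 1; 1 stands for 500 mm of shift or 60 degrees of turn. Its arguments: {"type":"object","properties":{"moves":{"type":"array"},"grip_force":{"type":"number"}},"required":["moves"]}

```bash
mkdir -p pics
cat > h.py <<'E'
import numpy as np, cv2
from rig import *
def cam(n):
    m=camera_model(n);K=np.array([[m['fx'],0,m['cx']],[0,m['fy'],m['cy']],[0,0,1.]]);R=cv2.Rodrigues(np.array(m['rvec'],float))[0];return K,R,np.array(m['tvec'],float).ravel()
def onz(n,px,z):
    K,R,t=cam(n);d=R.T@np.linalg.inv(K)@[px[0],px[1],1];c=-R.T@t;return c+d*(z-c[2])/d[2]
def proj(n,P):
    K,R,t=cam(n);q=K@(R@np.array(P)+t);return q[:2]/q[2]
def save(n,f): cv2.imwrite('pics/'+f,cv2.cvtColor(get_image(n),cv2.COLOR_RGB2BGR))
E
python3 - <<'E'
from h import *
for c in('scene','side'):
    save(c,c+'1.png'); 
    K,R,t=cam(c);print(c,-R.T@t)
    for n,z in(('black_ring_mid',.029),('brass_ring_mid',.029),('left_push',.05),('right_push',.05),('left_pin',.069),('right_pin',.069),('weight',.03),('oil_bottle',.05),('driver',.01),('block',.025),('spare_ring',.005),('cup',.045)):
        for r in masks_of(c,n)[:2]: print(n,round(r['score'],2),np.round(r['pixel']),r['pixels'].sum(),onz(c,r['pixel'],z).round(3))
s=state();print(s['time'],s['ee_pos'],s['ee_rot'],s['grip_width'],grasp_offset)
E
```

```text
scene [1.34360281 0.59015224 0.82247354]
black_ring_mid 0.64 [299. 257.] 50 [ 0.614 -0.041  0.029]
black_ring_mid 0.29 [172. 215.] 403 [ 0.684 -0.469  0.029]
brass_ring_mid 0.44 [303. 241.] 891 [ 0.555 -0.074  0.029]
brass_ring_mid 0.38 [265. 252.] 24 [ 0.652 -0.127  0.029]
left_push 0.62 [305. 242.] 829 [ 0.574 -0.05   0.05 ]
right_push 0.77 [264. 241.] 532 [ 0.636 -0.142  0.05 ]
right_push 0.69 [461. 338.] 1985 [0.641 0.423 0.05 ]
left_pin 0.5 [172. 215.] 435 [ 0.72  -0.413  0.069]
weight 0.46 [474. 307.] 92 [0.517 0.406 0.03 ]
weight 0.32 [494. 292.] 322 [0.441 0.424 0.03 ]
oil_bottle 0.61 [172. 216.] 470 [ 0.705 -0.436  0.05 ]
driver 0.51 [495. 287.] 291 [0.401 0.416 0.01 ]
block 0.51 [204. 209.] 242 [ 0.603 -0.42   0.025]
spare_ring 0.42 [235. 202.] 119 [ 0.498 -0.398  0.005]
cup 0.92 [462. 338.] 2148 [0.636 0.423 0.045]
cup 0.71 [302. 256.] 40 [ 0.621 -0.023  0.045]
side [ 0.25899724 -0.98048147  1.0106775 ]
black_ring_mid 0.6 [454. 364.] 607 [ 0.705 -0.423  0.029]
left_push 0.94 [340. 268.] 1028 [ 0.549 -0.085  0.05 ]
right_push 0.57 [360. 293.] 1031 [ 0.57  -0.181  0.05 ]
left_pin 0.51 [382. 267.] 9059 [ 0.649 -0.13   0.069]
left_pin 0.32 [380. 282.] 105 [ 0.625 -0.176  0.069]
weight 0.62 [342. 268.] 1137 [ 0.561 -0.065  0.03 ]
weight 0.47 [292. 171.] 170 [0.545 0.406 0.03 ]
oil_bottle 0.71 [455. 366.] 598 [ 0.696 -0.439  0.05 ]
driver 0.78 [252. 181.] 189 [0.411 0.42  0.01 ]
block 0.81 [408. 374.] 425 [ 0.6   -0.415  0.025]
block 0.17 [456. 366.] 645 [ 0.709 -0.426  0.025]
spare_ring 0.68 [356. 403.] 351 [ 0.473 -0.434  0.005]
cup 0.7 [336. 268.] 1111 [ 0.541 -0.075  0.045]
cup 0.63 [319. 160.] 750 [0.639 0.418 0.045]
1.3 [0.17080044 0.60123126 0.23127869] [[-9.61932509e-01  2.73287115e-01 -1.96321567e-05]
 [ 2.73287115e-01  9.61932509e-01  5.10258949e-06]
 [ 2.02792817e-05 -4.56868746e-07 -1.00000000e+00]] 0.08512601413715681 0.0187
```

View pics/scene1.png

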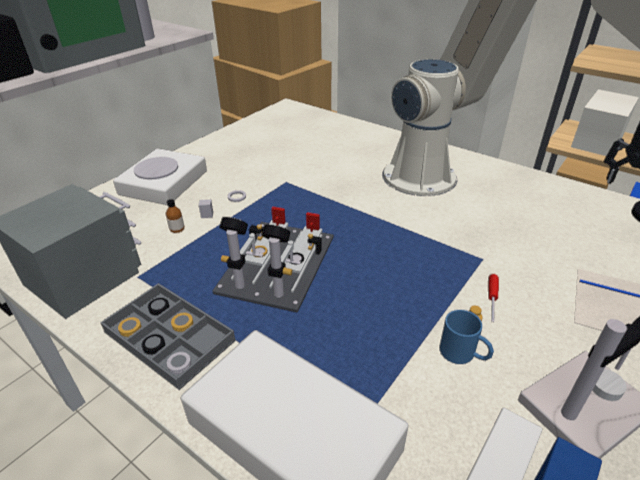

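View pics/side1.png

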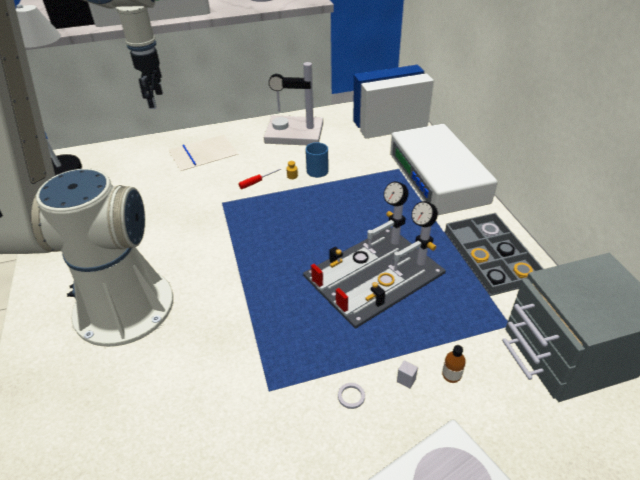

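The scene shows the gauge on the blue mat. In the side view, the black ring is at (361,257) in the left lane with its plate at (317,275). The brass ring is at (386,280) in the right lane with its plate at (342,300). The networks' push-plate masks were off, so I'll segment the red plates by colour and triangulate.

```bash
cat > m.py <<'E'
from h import *
def red(f,boxs):
    im=cv2.imread('pics/'+f).astype(int);b,g,r=im[...,0],im[...,1],im[...,2]
    m=((r>110)&(g<70)&(b<70)).astype(np.uint8)
    n,_,st,ce=cv2.connectedComponentsWithStats(m)
    return [(st[i],ce[i]) for i in range(1,n) if st[i][4]>40]
def tri(a,b):
    P=[]
    for n in('scene','side'):
        K,R,t=cam(n);P.append(K@np.c_[R,t])
    X=cv2.triangulatePoints(P[0],P[1],np.array(a,float).reshape(2,1),np.array(b,float).reshape(2,1)).ravel();return X[:3]/X[3]
E
python3 - <<'E'
from m import *
for f in('scene1.png','side1.png'):
    for s,c in red(f,0): print(f,s,c.round(1))
for n,p in(('side',(361,257)),('side',(386,280)),('scene',(298,258)),('scene',(262,252))): print(n,onz(n,p,.031).round(4))
for f,(x,y) in(('scene1.png',(215,195)),('side1.png',(295,245))):
    im=cv2.imread('pics/'+f)[y:y+110,x:x+150];cv2.imwrite('pics/c_'+f,cv2.resize(im,None,fx=5,fy=5,interpolation=2))
E
```

```text
scene1.png [489 274   9  26 189] [493.4 286.3]
side1.png [239 175  23  14 139] [249.8 181.2]
side1.png [311 264  11  10  54] [316.2 268.4]
side1.png [336 288  12  11  58] [341.2 292.6]
side1.png [447 354  18  12 107] [453.8 359.6]
side [ 0.6232 -0.0437  0.031 ]
side [ 0.6559 -0.1429  0.031 ]
scene [ 0.621  -0.0371  0.031 ]
scene [ 0.6582 -0.1304  0.031 ]
```

View pics/c_side1.png

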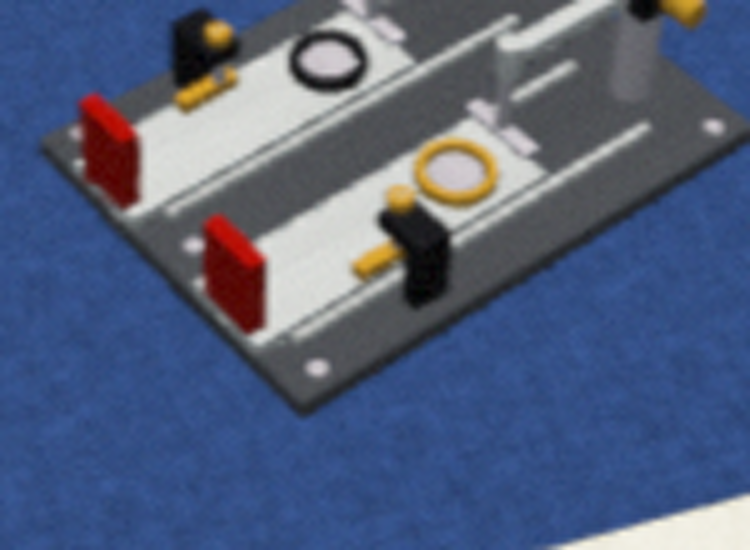

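View pics/c_scene1.png

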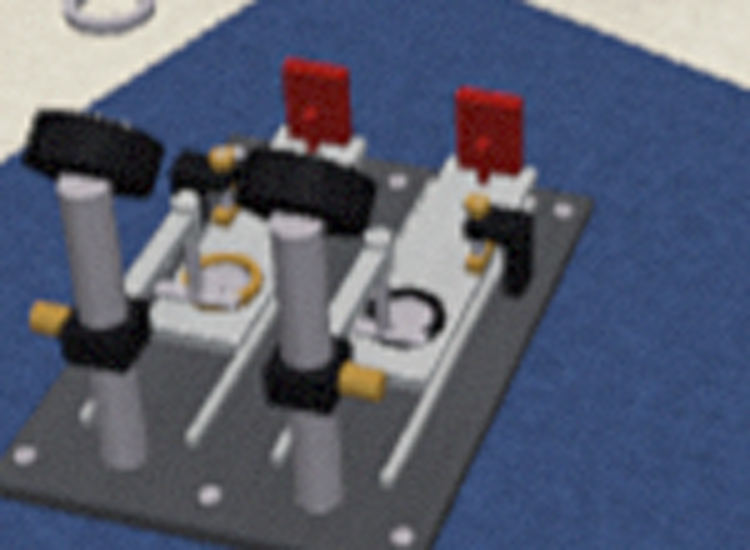

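Black is in the left lane (crop centre (329,60) in the side view). Its plate's rear face is around (110,155) in that crop, which is full-image (317,276).

Run:
```python
from m import *
S=lambda u,v:(295+u/5-.4,245+v/5-.4)
C=lambda u,v:(215+u/5-.4,195+v/5-.4)
bl=tri(C(408,318),S(329,60));br=tri(C(222,281),S(456,171));print('rings',bl,br,np.linalg.norm((bl-br)[:2]))
for nm,s,c in(('L',S(110,155),C(490,133)),('R',S(235,277),C(318,105))):
    print(nm,tri(c,s),onz('side',s,.047),onz('scene',c,.047))
# bed corners on z=.014
q=[('side',S(42,145)),('side',S(303,405)),('scene',C(590,200)),('scene',C(435,550))]
for n,p in q: print(n,onz(n,p,.014).round(4))
y=bl-br;u=np.array([y[1],-y[0]])/np.hypot(*y[:2]);print('dir rings',u,np.degrees(np.arctan2(u[1],u[0])))
```

```text
rings [ 0.62285433 -0.04107138  0.02992815] [ 0.65780637 -0.13969756  0.03107728] 0.10463636277368107
L [ 0.48612916 -0.09167697  0.04985851] [ 0.48643843 -0.08855722  0.047     ] [ 0.48370419 -0.09437058  0.047     ]
R [ 0.52185376 -0.18884898  0.04970093] [ 0.52190204 -0.18587988  0.047     ] [ 0.52022026 -0.19192429  0.047     ]
side [ 0.4618 -0.04    0.014 ]
side [ 0.537  -0.2456  0.014 ]
scene [ 0.4659 -0.0369  0.014 ]
scene [0.7356 0.0663 0.014 ]
dir rings [0.94256124 0.3340334 ] 19.51377016239515
```

Push direction is about 20° in world, and the left plate's rear face is at about (0.482, -0.092). I'll turn the tool so its x axis lies along the push, shut the fingers and move to a point 60 mm behind the plate.

>>> send_rows(moves=[{"tx": 0.25,"ty": -0.71,"tz": -0.06,"rz": 0.597,"grip": 0},{"tx": 0.25,"ty": -0.71,"tz": -0.06,"rz": 0.597,"grip": 0},{"tx": 0.25,"ty": -0.71,"tz": -0.06,"rz": 0.597,"grip": 0},{"tx": 0.25,"ty": -0.71,"tz": -0.06,"rz": 0.597,"grip": 0},{"tx": 0.25,"ty": -0.71,"tz": -0.06,"rz": 0.597,"grip": 0},{"tx": 0.25,"ty": -0.71,"tz": -0.06,"rz": 0.597,"grip": 0},{"tx": 0.25,"ty": -0.71,"tz": -0.06,"rz": 0.597,"grip": 0},{"tx": 0.25,"ty": -0.71,"tz": -0.06,"rz": 0.597,"grip": 0}])

```text
invalid input
```

>>> send_rows(moves=[{"tx": 0.25,"ty": -0.71,"tz": -0.06,"rx": 0,"ry": 0,"rz": 0.597,"grip": 0},{"tx": 0.25,"ty": -0.71,"tz": -0.06,"rx": 0,"ry": 0,"rz": 0.597,"grip": 0},{"tx": 0.25,"ty": -0.71,"tz": -0.06,"rx": 0,"ry": 0,"rz": 0.597,"grip": 0},{"tx": 0.25,"ty": -0.71,"tz": -0.06,"rx": 0,"ry": 0,"rz": 0.597,"grip": 0},{"tx": 0.25,"ty": -0.71,"tz": -0.06,"rx": 0,"ry": 0,"rz": 0.597,"grip": 0},{"tx": 0.25,"ty": -0.71,"tz": -0.06,"rx": 0,"ry": 0,"rz": 0.597,"grip": 0},{"tx": 0.25,"ty": -0.71,"tz": -0.06,"rx": 0,"ry": 0,"rz": 0.597,"grip": 0},{"tx": 0.25,"ty": -0.71,"tz": -0.06,"rx": 0,"ry": 0,"rz": 0.597,"grip": 0}])

```text
time: 2.1
ee_pos: [0.2958, 0.2433, 0.2011]
ee_rot: [[-0.94, -0.341, -0.0], [-0.341, 0.94, -0.001], [0.0, -0.001, -1.0]]
wrist_force: [0.9, -0.4, -0.2]
grip_width: -0.0
finger_force: 0.0
```

>>> send_rows(moves=[{"tx": 0.26,"ty": -0.712,"tz": -0.12,"rx": 0,"ry": 0,"rz": 0,"grip": 0},{"tx": 0.26,"ty": -0.712,"tz": -0.12,"rx": 0,"ry": 0,"rz": 0,"grip": 0},{"tx": 0.26,"ty": -0.712,"tz": -0.12,"rx": 0,"ry": 0,"rz": 0,"grip": 0},{"tx": 0.26,"ty": -0.712,"tz": -0.12,"rx": 0,"ry": 0,"rz": 0,"grip": 0},{"tx": 0.26,"ty": -0.712,"tz": -0.12,"rx": 0,"ry": 0,"rz": 0,"grip": 0},{"tx": 0.26,"ty": -0.712,"tz": -0.12,"rx": 0,"ry": 0,"rz": 0,"grip": 0},{"tx": 0.26,"ty": -0.712,"tz": -0.12,"rx": 0,"ry": 0,"rz": 0,"grip": 0},{"tx": 0.26,"ty": -0.712,"tz": -0.12,"rx": 0,"ry": 0,"rz": 0,"grip": 0}])

```text
time: 2.9
ee_pos: [0.4267, -0.1128, 0.1411]
ee_rot: [[-0.94, -0.34, 0.001], [-0.34, 0.94, -0.001], [-0.001, -0.001, -1.0]]
wrist_force: [0.1, 0.3, 0.5]
grip_width: 0.0
finger_force: 0.0
```

>>> send_rows(moves=[{"tx": 0,"ty": 0,"tz": -0.1,"rx": 0,"ry": 0,"rz": 0,"grip": 0},{"tx": 0,"ty": 0,"tz": -0.2,"rx": 0,"ry": 0,"rz": 0,"grip": 0},{"tx": 0,"ty": 0,"tz": -0.2,"rx": 0,"ry": 0,"rz": 0,"grip": 0},{"tx": 0,"ty": 0,"tz": -0.2,"rx": 0,"ry": 0,"rz": 0,"grip": 0}])

```text
time: 3.3
ee_pos: [0.4251, -0.1096, 0.0414]
ee_rot: [[-0.94, -0.341, -0.003], [-0.341, 0.94, 0.001], [0.002, 0.002, -1.0]]
wrist_force: [0.7, -0.9, -0.5]
grip_width: -0.0004
finger_force: 0.0
```

Run:
```python
from h import *
save('wrist','w1.png');save('side','side2.png')
s=state();print(s['time'],s['ee_pos'],s['wrist_force'])
im=cv2.imread('pics/side2.png')[200:320,260:420];cv2.imwrite('pics/c2.png',cv2.resize(im,None,fx=5,fy=5,interpolation=2))
P=np.array([.4819,-.0924,.05]);u=np.array([.94,.342,0]);v=np.array([-.342,.94,0])
for a in(-.019,.019):
  for z in(.015,.075): print(((proj('side',P+a*v+[0,0,z-.05])-[260,200])*5).round())
print(((P-s['ee_pos'])@u,(P-s['ee_pos'])@v))
```

```text
3.4 [ 0.42746372 -0.11001321  0.04358745] [ 0.21853467 -0.7045388   0.30583272]
[300. 449.]
[297. 368.]
[257. 406.]
[253. 325.]
(np.float64(0.05719381905960698), np.float64(-0.0020607920880038677))
```

View pics/c2.png

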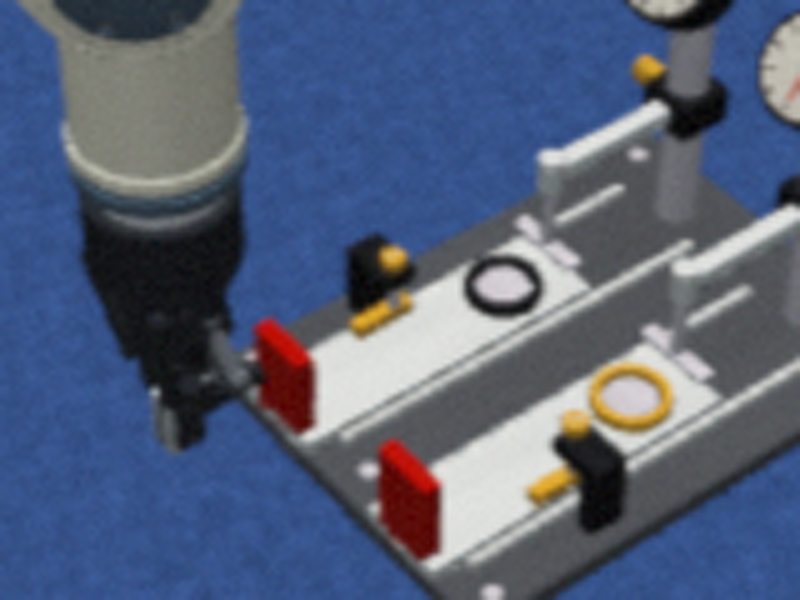

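The fingertips are squarely behind the left plate, with the tip at crop (180,445), and about 46 mm from contact. Next is the push.

>>> send_rows(moves=[{"tx": 0.0376,"ty": 0.0137,"tz": 0,"rx": 0,"ry": 0,"rz": 0,"grip": 0},{"tx": 0.0752,"ty": 0.0274,"tz": 0,"rx": 0,"ry": 0,"rz": 0,"grip": 0},{"tx": 0.094,"ty": 0.0342,"tz": 0,"rx": 0,"ry": 0,"rz": 0,"grip": 0},{"tx": 0.1128,"ty": 0.041,"tz": 0,"rx": 0,"ry": 0,"rz": 0,"grip": 0},{"tx": 0.1316,"ty": 0.0479,"tz": 0,"rx": 0,"ry": 0,"rz": 0,"grip": 0},{"tx": 0.1504,"ty": 0.0547,"tz": 0,"rx": 0,"ry": 0,"rz": 0,"grip": 0},{"tx": 0.1598,"ty": 0.0581,"tz": 0,"rx": 0,"ry": 0,"rz": 0,"grip": 0},{"tx": 0.1598,"ty": 0.0581,"tz": 0,"rx": 0,"ry": 0,"rz": 0,"grip": 0}])

```text
time: 4.2
ee_pos: [0.5055, -0.0811, 0.0436]
ee_rot: [[-0.939, -0.343, 0.0], [-0.343, 0.939, -0.001], [0.0, -0.001, -1.0]]
wrist_force: [-7.0, -6.3, 6.7]
grip_width: 0.0003
finger_force: 4.3
```

Run:
```python
from h import *
save('side','side3.png')
s=state();print(s['time'],s['ee_pos'],s['wrist_force'])
im=cv2.imread('pics/side3.png')[200:320,260:420];cv2.imwrite('pics/c3.png',cv2.resize(im,None,fx=5,fy=5,interpolation=2))
```

```text
4.25 [ 0.50524563 -0.0811564   0.04363267] [-6.44342089 -5.35543083  6.04135817]
```

View pics/c3.png

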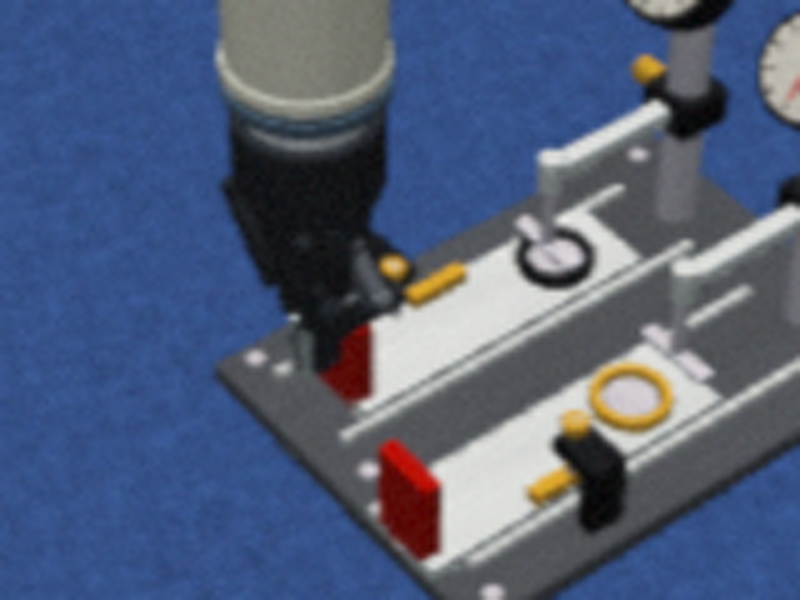

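The slide is about 38 mm in, the ring is seated, and the pushing force is moderate. On to the end stop.

>>> send_rows(moves=[{"tx": 0.0094,"ty": 0.0034,"tz": 0,"rx": 0,"ry": 0,"rz": 0,"grip": 0},{"tx": 0.0188,"ty": 0.0068,"tz": 0,"rx": 0,"ry": 0,"rz": 0,"grip": 0},{"tx": 0.0263,"ty": 0.0096,"tz": 0,"rx": 0,"ry": 0,"rz": 0,"grip": 0},{"tx": 0.0263,"ty": 0.0096,"tz": 0,"rx": 0,"ry": 0,"rz": 0,"grip": 0}])

```text
time: 4.65
ee_pos: [0.5179, -0.0765, 0.0435]
ee_rot: [[-0.939, -0.343, -0.001], [-0.343, 0.939, -0.001], [0.001, -0.001, -1.0]]
wrist_force: [-8.0, -7.1, 5.3]
grip_width: 0.0001
finger_force: 5.1
```

>>> send_rows(moves=[{"tx": 0.0056,"ty": 0.002,"tz": 0,"rx": 0,"ry": 0,"rz": 0,"grip": 0},{"tx": 0.0056,"ty": 0.002,"tz": 0,"rx": 0,"ry": 0,"rz": 0,"grip": 0}])

```text
time: 4.85
ee_pos: [0.5204, -0.0756, 0.0435]
ee_rot: [[-0.94, -0.342, -0.001], [-0.342, 0.94, -0.001], [0.001, -0.001, -1.0]]
wrist_force: [-8.0, -7.4, 4.7]
grip_width: -0.0001
finger_force: 5.2
```

>>> send_rows(moves=[{"tx": 0.0056,"ty": 0.002,"tz": 0,"rx": 0,"ry": 0,"rz": 0,"grip": 0},{"tx": 0.0075,"ty": 0.0027,"tz": 0,"rx": 0,"ry": 0,"rz": 0,"grip": 0},{"tx": 0.0075,"ty": 0.0027,"tz": 0,"rx": 0,"ry": 0,"rz": 0,"grip": 0}])

```text
time: 5.15
ee_pos: [0.5239, -0.0743, 0.0435]
ee_rot: [[-0.94, -0.343, -0.001], [-0.343, 0.94, -0.001], [0.002, -0.001, -1.0]]
wrist_force: [-8.9, -8.7, 5.5]
grip_width: -0.0001
finger_force: 5.4
```

>>> send_rows(moves=[{"tx": 0.0038,"ty": 0.0014,"tz": 0,"rx": 0,"ry": 0,"rz": 0,"grip": 0},{"tx": 0.0038,"ty": 0.0014,"tz": 0,"rx": 0,"ry": 0,"rz": 0,"grip": 0}])

```text
time: 5.35
ee_pos: [0.5251, -0.0738, 0.0435]
ee_rot: [[-0.939, -0.343, -0.003], [-0.343, 0.939, -0.002], [0.003, -0.001, -1.0]]
wrist_force: [-11.0, -9.8, 6.9]
grip_width: -0.0002
finger_force: 7.1
```

>>> send_rows(moves=[{"tx": 0.0056,"ty": 0.002,"tz": 0,"rx": 0,"ry": 0,"rz": 0,"grip": 0},{"tx": 0.0056,"ty": 0.002,"tz": 0,"rx": 0,"ry": 0,"rz": 0,"grip": 0}])

```text
time: 5.55
ee_pos: [0.525, -0.0736, 0.0433]
ee_rot: [[-0.939, -0.343, -0.008], [-0.343, 0.939, -0.002], [0.009, 0.001, -1.0]]
wrist_force: [-21.5, -17.5, 17.2]
grip_width: -0.0004
finger_force: 13.2
```

It is hard against the end stop: the force jumped and there was no more motion. Backing straight out along the lane.

>>> send_rows(moves=[{"tx": -0.0188,"ty": -0.0068,"tz": 0,"rx": 0,"ry": 0,"rz": 0,"grip": 0},{"tx": -0.0376,"ty": -0.0137,"tz": 0,"rx": 0,"ry": 0,"rz": 0,"grip": 0},{"tx": -0.0564,"ty": -0.0205,"tz": 0,"rx": 0,"ry": 0,"rz": 0,"grip": 0},{"tx": -0.0752,"ty": -0.0274,"tz": 0,"rx": 0,"ry": 0,"rz": 0,"grip": 0},{"tx": -0.094,"ty": -0.0342,"tz": 0,"rx": 0,"ry": 0,"rz": 0,"grip": 0},{"tx": -0.15,"ty": -0.055,"tz": 0,"rx": 0,"ry": 0,"rz": 0,"grip": 0},{"tx": -0.22,"ty": -0.08,"tz": 0,"rx": 0,"ry": 0,"rz": 0,"grip": 0},{"tx": -0.22,"ty": -0.08,"tz": 0,"rx": 0,"ry": 0,"rz": 0,"grip": 0}])

```text
time: 6.35
ee_pos: [0.4158, -0.112, 0.0417]
ee_rot: [[-0.94, -0.341, -0.003], [-0.341, 0.94, 0.001], [0.002, 0.002, -1.0]]
wrist_force: [-1.2, -0.3, 0.3]
grip_width: 0.0001
finger_force: 0.0
```

>>> send_rows(moves=[{"tx": 0,"ty": 0,"tz": 0.1,"rx": 0,"ry": 0,"rz": 0,"grip": 0},{"tx": 0,"ty": 0,"tz": 0.2,"rx": 0,"ry": 0,"rz": 0,"grip": 0},{"tx": 0,"ty": 0,"tz": 0.2,"rx": 0,"ry": 0,"rz": 0,"grip": 0},{"tx": 0,"ty": 0,"tz": 0.2,"rx": 0,"ry": 0,"rz": 0,"grip": 0}])

```text
time: 6.75
ee_pos: [0.4218, -0.1122, 0.1433]
ee_rot: [[-0.94, -0.342, 0.005], [-0.342, 0.94, -0.001], [-0.004, -0.003, -1.0]]
wrist_force: [0.3, 0.8, -0.2]
grip_width: 0.0002
finger_force: 0.0
```

Run:
```python
from h import *
save('side','side4.png')
s=state();print(s['time'],s['ee_pos'],s['wrist_force'])
im=cv2.imread('pics/side4.png')[200:320,260:420];cv2.imwrite('pics/c4.png',cv2.resize(im,None,fx=5,fy=5,interpolation=2))
for d in (0,.03,.058): print(((proj('side',np.array([.6229,-.0411,.031])+d*np.array([.94,.342,0]))-[260,200])*5).round())
```

```text
6.8 [ 0.42066349 -0.11184519  0.14196609] [-0.62782192 -0.2969979  -0.41626698]
[503. 282.]
[546. 258.]
[585. 237.]
```

View pics/c4.png

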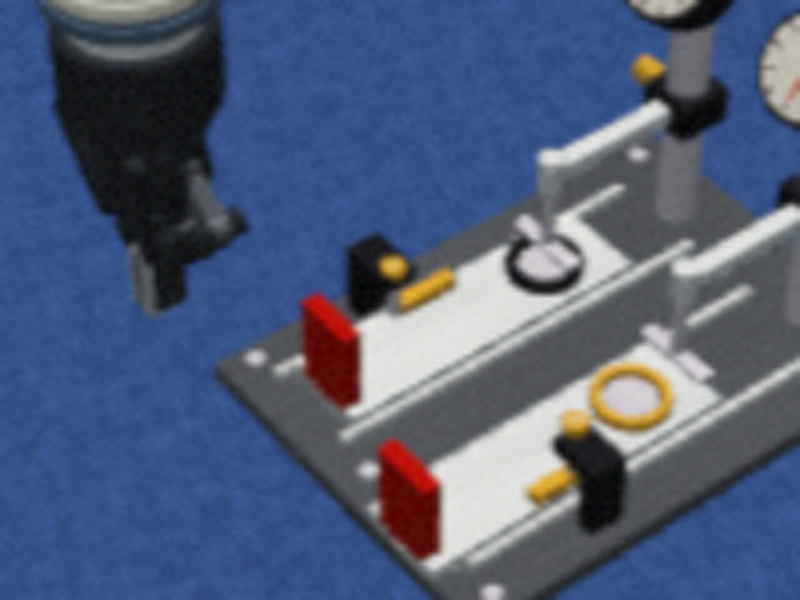

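The black ring sits under the foot at crop (545,263), against (546,258) predicted for 30 mm. The pin is dropped, the brass slide hasn't moved, and the arm is clear.

```bash
python3 -c "
from rig import *
print(job_done())"
```

```text
the job is handed in; nothing more can be done
None
```

I pushed the black ring's (left) slide to its end stop and let it spring back; the last picture shows it caught at about 30 mm under the foot, the brass slide unmoved and both rings seated, and I handed the job in (no verdict came back).

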